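# Dry-fit two oak off-cuts in the corner of a glue-up board

### The job

Dry-fit the two oak off-cuts on the glue-up board by sliding them, never lifting or tipping them: the piece nearer the end stop goes square into the corner, tight against both the end stop and the long fence, and the other piece goes tight along the long fence with its end butted flush against the first, no gap left anywhere. Before you let go, press the row lengthwise towards the end stop with about 15 N (at least 6 N) for half a second to close the joint, but never load a piece with more than 40 N. Leave the things lying round about (the tape measure, the red cardboard box and the roll of black tape) where they are.

Things in the scene. Friction and masses are not known exactly. Their poses are not given: they have to be found in the camera images.
- glue_board: Plywood glue-up board, fixed to the bench: base 170 (x) x 270 (y) x 12 mm, origin under its centre, z up. The long fence, a light wooden strip 22 mm wide, runs along its +x edge, inner face at x = +60 mm; the end stop, a strip 20 mm wide, crosses its +y end, inner face at y = +115 mm. Both rise 30 mm above the base. The -x side and -y end are open.
- fence_corner (a point): Inner corner where the long fence meets the end stop, on the top face of the base (z = 12 mm); axes as the board's.
- near_piece: Oak off-cut, a plain brown block 62 (own x) x 88 (own y) x 40 mm (z), about 0.16 kg, loose on the board: the one nearer the end stop. Origin at the centre of its underside (z = 12 mm on the board). Home, its centre is at board x = +29, y = +71 mm.
- far_piece: Second oak off-cut, the same size and look, origin likewise at the centre of its underside, loose on the board: the one farther from the end stop, with a gap to the first and to the long fence. Home, its centre is at board x = +29, y = -17 mm, its +y end against the first piece's -y end.
- tape_measure: Yellow tape measure, 67 x 80 x 32 mm, loose on the bench, origin at the centre of its underside; leave it alone.
- red_parts_box: Red cardboard box, 90 x 150 x 45 mm, loose on the bench, origin at the centre of its underside; leave it alone.
- tape_roll: Roll of black electrical tape lying flat on the bench, 68 mm across, 19 mm high, loose, origin at the centre of its underside; leave it alone.
Not all that is in view belongs to the job. Leave any orange look-alike of the near_piece alone.

How it is judged:
By the outcome, as a careful person would: the job done as asked, in the order asked, and still so for the second after the job is handed in, with the robot touching nothing.
It also fails if it takes over 64 s, if anything falls off the work surface, if the arm or the gripper's body presses on something with over 40 N, if the wrist force passes 120 N, or if a joint passes its speed limit or range.

### The arm

A 7-joint arm with a two-finger parallel gripper is mounted at the origin on the work surface; the furniture and walls round the work are solid. World frame = base frame: x ahead of the robot, y to its left, z up, the work surface at z = 0. Lengths are in m, angles in rad, forces in N, time in s.
With the tool pointing down it reaches from about 0.35 to 0.9 m from the base axis. Payload 7.2 kg.
Tool frame: the origin (TCP) lies midway between the tips of the shut fingers; the grasp point (between the pads) lies manip.hold_point_z behind it (manip.hold_point_z is the distance from the TCP to the grasp point, in m); z points along the fingers, y is the line along which they close (so a half turn about z gives the same grasp; the last joint's range is limited). The gripper opens to 88 mm and grips with 3 to 60 N. Pads are 20 mm wide; open, the fingers measure 115 mm over their backs; the gripper's body (75 mm by 178 mm) begins 61 mm behind the grasp point.
Start: joints at [-1.345, 0.411, -0.013, 1.596, 0.006, 1.134, -0.082], TCP at [0.181, 0.598, 0.223] pointing down, gripper open.
Joint ranges: [-2.95, 2.95], [-0.29, 1.99], [-1.47, 1.44], [0.14, 2.54], [-1.03, 4.17], [0.13, 1.85], [-2.86, 2.86]. Speed limits (rad/s): [2.39, 2.39, 3.01, 3.01, 3.14, 3.14, 3.14].

### API

Orientations are given as a rotation vector (axis times angle).
In Python, from station import manip gives the robot as it stands.
- The arm moves only by the tool step_arm, never from a script. Its argument "deltas" is a list of rows, each a list of 3 entries, a list of its own where there are three numbers: the turn, a rotation vector about the tool's x, y, z scaled (see below), then the shift along the tool's x, y, z scaled (see below), then the opening, from -1 (shut) to 1 (fully open). In form: [[[wx, wy, wz], [tx, ty, tz], gripper], ...]. A call has 1 to 20 rows; each row shifts and turns the commanded pose from where the row before left it, along the tool's axes as they then stand; what a row does not reach is not made up. The controller multiplies each number of a shift by 0.03 m and each number of a turn by 60 degrees. A row lasts 1/12 s, in which the tool goes at most 41.7 mm and 7.16 degrees, less where a joint would pass 70% of its speed; a pose out of reach is approached as far as the arm can. A call with a number of a shift or a turn outside -1 to 1 is refused whole. A call with a gripper value outside its range is refused whole. The fingers move at their own pace and stop on an object; the grip force is fixed at half the most. Time passes only in rows, so rows that do not move let the fingers close. It gives the time, the measured TCP pose, the force, the opening and the grip force at its end, in the units of the state.
- manip.get_obs(): the state, without advancing time (a new reading comes with each control period).
- manip.snapshot(name): name is "scene" or "top"; returns a dict with "pixels" (420x560x3 uint8, red, green, blue), "fx", "fy", "cx", "cy" (pixels), "pose" (4x4, takes a point from camera to world coordinates). Camera axes: x right, y up, looking along -z (the intrinsics and any distortion apply to the point x, -y, -z); pixel columns grow to the right and rows downward; lengths in m; the calibration is good to about 2 mm. A picture is of the moment at which its call begins. There is no depth.
- manip.finish_job(): hands the job in; it is judged then, once.
The state is a dict: "t": time; "q": joint angles; "qvel": joint speeds; "effort": joint torques, N m; "tool_pos": TCP position; "tcp_rot": TCP orientation; "wrist_force": force on the tool from outside, world axes, zero at the start; "torque": the same for the moment, N m; "opening": finger opening in m; "grip_force": force on a finger pad.
Only numpy, scipy, OpenCV 4.12 (cv2) and the standard library are available. Lean on these libraries where they do the work, as an engineer would, in place of code of your own. Each camera call takes 0.05 s, during which the arm holds its last target. There are 200 camera calls.

## Working session

There is one attempt and no reset: what is moved stays moved. The work goes in short steps, Python scripts to look and compute and a tool call to move; the robot and the scene stay as the last step left them, time stands still between calls to the robot, and variables do not carry over. Pictures are saved under pics/ and viewed, at most 10 in all, crops included, and the job is handed in when it is done.

Besides the shell and the picture viewer there is one more tool, called after ">>>" as name(argument=value, ...) on one line, values as JSON. step_arm: Moves the arm, as the interface text tells. Its arguments: {"type":"object","properties":{"deltas":{"type":"array"}},"required":["deltas"]}

```bash
ls; mkdir -p pics; python3 - <<'E'
from station import manip
import cv2, numpy as np
o=manip.get_obs()
for k,v in o.items(): print(k,np.round(v,4))
print(manip.hold_point_z)
for n in("scene","top"):
    s=manip.snapshot(n); cv2.imwrite(f"pics/{n}0.png",s["pixels"][:,:,::-1]); print(n,{k:np.round(s[k],4).tolist() for k in s if k!="pixels"})
    np.savez(f"{n}0.npz",**s)
E
```

```text
pics
t 0.0
q [-1.3452  0.4119 -0.0127  1.5971  0.0056  1.1343 -0.0822]
qvel [ 0.0025 -0.0007  0.0002  0.0013  0.0013 -0.0022  0.003 ]
effort [-5.00000e-04 -5.87931e+01  6.41800e-01 -2.91088e+01 -5.38000e-02
  1.80000e-02  1.00000e-04]
tool_pos [0.1809 0.5977 0.2218]
tcp_rot [-4.5970e-01 -3.1076e+00  2.5000e-03]
wrist_force [ 0.3369 -0.6932  0.0859]
torque [-0.0003 -0.0253  0.0644]
grip_force 0.0
opening 0.0878
0.0187
scene {'fx': 417.1879, 'fy': 417.1879, 'cx': 273.5169, 'cy': 209.8778, 'pose': [[-0.9834, 0.162, -0.0819, 0.3752], [-0.1814, -0.8613, 0.4746, 0.2367], [0.0063, 0.4816, 0.8764, 1.0105], [0.0, 0.0, 0.0, 1.0]]}
top {'fx': 472.9737, 'fy': 472.9737, 'cx': 291.2745, 'cy': 209.0922, 'pose': [[0.0033, 0.9951, -0.099, 0.3665], [-1.0, 0.0029, -0.004, -0.2794], [-0.0037, 0.099, 0.9951, 1.2262], [0.0, 0.0, 0.0, 1.0]]}
```

View pics/scene0.png

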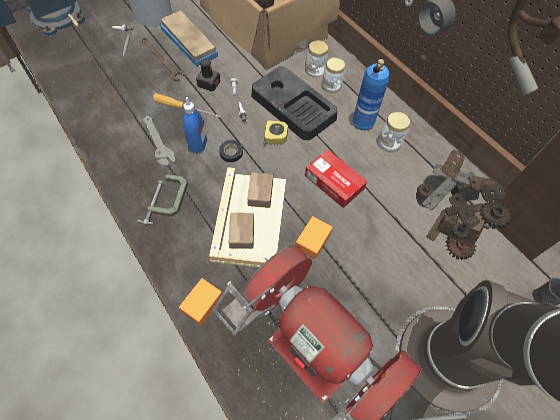

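View pics/top0.png

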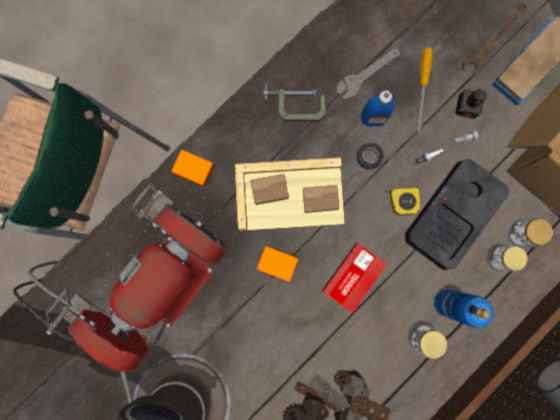

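The scene view shows the board at about (248,215), with the brown pieces at (260,189) and (242,230). In the top view the board spans cols 236–343 and rows 158–230. Its fence is on the upper side (world +x) and its end stop on the left (world +y).

Candidates in the top view:
- Brown blocks on the board at (268,189) and (322,199).
- Orange blocks on the bench at (192,167) and (277,263).

The task says plain brown and on the board, so the brown blocks are the pieces. The one at (268,189) is nearest the end stop, so it is near_piece. The orange ones are look-alikes. I'll confirm this in one enlarged crop, with the contours drawn.

```bash
cat > h.py <<'E'
import cv2, numpy as np
def load(n): return dict(np.load(n+".npz"))
def ray(s,uv):
    uv=np.atleast_2d(uv).astype(float)
    d=np.c_[(uv[:,0]-s["cx"])/s["fx"],-(uv[:,1]-s["cy"])/s["fy"],-np.ones(len(uv))]
    return s["pose"][:3,3], d@s["pose"][:3,:3].T
def plane(s,uv,z):
    o,d=ray(s,uv); return o+d*((z-o[2])/d[:,2])[:,None]
def tri(s1,u1,s2,u2):
    o1,d1=ray(s1,u1); o2,d2=ray(s2,u2); out=[]
    for a,b in zip(d1,d2):
        t=np.linalg.lstsq(np.c_[a,-b],o2-o1,rcond=None)[0]
        p,q=o1+a*t[0],o2+b*t[1]; out.append(np.r_[(p+q)/2,np.linalg.norm(p-q)])
    return np.array(out)
def proj(s,p):
    c=(np.atleast_2d(p)-s["pose"][:3,3])@s["pose"][:3,:3]
    return np.c_[s["cx"]+s["fx"]*c[:,0]/-c[:,2], s["cy"]-s["fy"]*c[:,1]/-c[:,2]]
E
python3 - <<'E'
from h import *
vis=[]
for n,(x0,y0,x1,y1) in(("scene0",(195,155,305,275)),("top0",(225,148,355,240))):
    s=load(n); im=s["pixels"][:,:,::-1].copy(); c=im[y0:y1,x0:x1]
    hsv=cv2.cvtColor(c,cv2.COLOR_BGR2HSV)
    # light wood, seed box on the board
    light=((hsv[...,2]>165)&(hsv[...,1]<150)&(hsv[...,0]>12)&(hsv[...,0]<40)).astype(np.uint8)
    cs,_=cv2.findContours(light,cv2.RETR_EXTERNAL,cv2.CHAIN_APPROX_NONE)
    b=max(cs,key=cv2.contourArea); hull=cv2.convexHull(b)
    ap=cv2.approxPolyDP(hull,3,True).reshape(-1,2)+[x0,y0]; print(n,"board",ap.tolist())
    m=np.zeros_like(light); cv2.fillConvexPoly(m,hull,1); m=cv2.erode(m,np.ones((5,5)))
    brown=(m>0)&(hsv[...,2]<165)&(hsv[...,0]<20)
    brown=cv2.morphologyEx(brown.astype(np.uint8),cv2.MORPH_OPEN,np.ones((5,5)))
    cs,_=cv2.findContours(brown,cv2.RETR_EXTERNAL,cv2.CHAIN_APPROX_NONE)
    big=cv2.resize(c,None,fx=5 if n=="scene0" else 6,fy=5 if n=="scene0" else 6,interpolation=cv2.INTER_CUBIC); k=5 if n=="scene0" else 6
    for q in cs:
        if cv2.contourArea(q)<200: continue
        h=cv2.approxPolyDP(cv2.convexHull(q),1.5,True).reshape(-1,2)+[x0,y0]
        print(n,cv2.contourArea(q),h.tolist(),np.round(cv2.minAreaRect(q)[0]+np.array([x0,y0]),1),cv2.minAreaRect(q)[1:])
        cv2.polylines(big,[((h-[x0,y0])*k+k//2)],True,(255,0,255),1)
    for i in range(0,c.shape[1],10): cv2.putText(big,str(x0+i),(i*k,8),0,.3,(0,0,255))
    for i in range(0,c.shape[0],10): cv2.putText(big,str(y0+i),(0,i*k+4),0,.3,(0,0,255))
    cv2.imwrite(f"pics/crop_{n}.png",big)
E
```

```text
scene0 board [[227, 167], [285, 179], [277, 249], [264, 262], [209, 255]]
top0 board [[340, 158], [343, 223], [238, 227], [236, 164]]
top0 494.5 [[337, 193], [337, 209], [305, 211], [304, 198], [327, 192]] [320.7 201.5] ((17.835538864135742, 33.95090103149414), 84.80557250976562)
top0 490.5 [[285, 181], [287, 197], [255, 203], [255, 189], [275, 182]] [270.  191.9] ((17.84657096862793, 33.73197555541992), 78.69007110595703)
```

View pics/crop_top0.png

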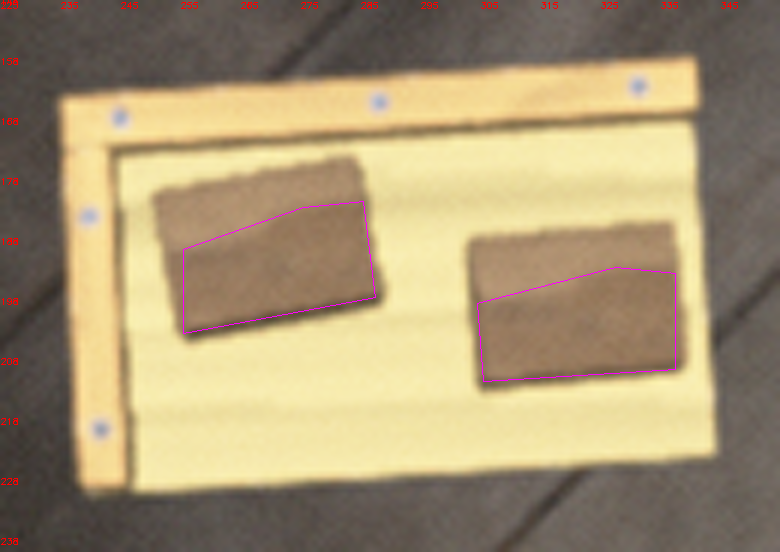

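View pics/crop_scene0.png

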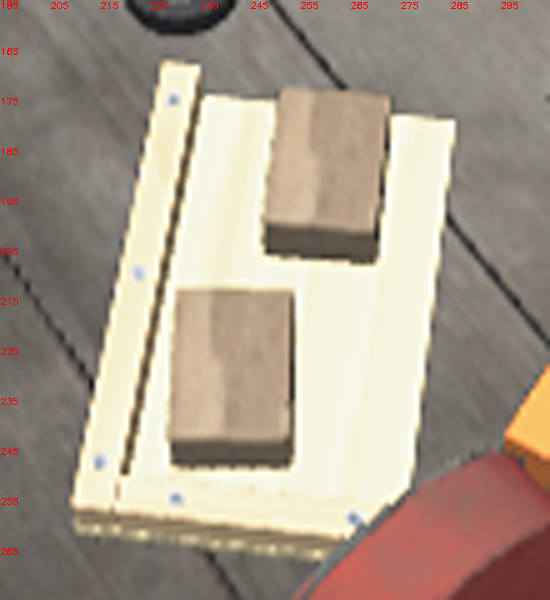

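The crop confirms it. The two plain brown blocks lie on the board, near_piece at top px (268,189) and far_piece at (321,199). The orange blocks are off the board. The mask clipped the lighter grain, so I'll widen it and triangulate the top-face corners.

```bash
cat >> h.py <<'E'
BOX={"scene":(195,155,305,275),"top":(225,148,355,240)}
def faces(s,n,lo=105,hi=200):
    x0,y0,x1,y1=BOX[n]; c=cv2.resize(s["pixels"][y0:y1,x0:x1,::-1],None,fx=4,fy=4,interpolation=cv2.INTER_CUBIC)
    v=cv2.GaussianBlur(c,(5,5),0).max(2); g=c.astype(int)
    light=(v>hi).astype(np.uint8); cs,_=cv2.findContours(light,cv2.RETR_EXTERNAL,cv2.CHAIN_APPROX_NONE)
    m=np.zeros_like(light); cv2.fillPoly(m,[cv2.convexHull(max(cs,key=cv2.contourArea))],1); m=cv2.erode(m,np.ones((9,9)))
    b=((m>0)&(v>lo)&(v<hi)&(g[...,2]-g[...,0]>20)&(g[...,2]-g[...,0]<75)).astype(np.uint8); b=cv2.morphologyEx(b,cv2.MORPH_OPEN,np.ones((15,15)))
    cs,_=cv2.findContours(b,cv2.RETR_EXTERNAL,cv2.CHAIN_APPROX_NONE); out=[]
    for q in cs:
        if cv2.contourArea(q)<3000: continue
        ap=q
        hull=cv2.convexHull(q); e=1
        while len(ap)>4: ap=cv2.approxPolyDP(hull,e,True); e+=.5
        out.append((ap.reshape(-1,2)+.5)/4-.5+[x0,y0])
    return out
E
python3 - <<'E'
from h import *
S={n:load(n+"0") for n in("scene","top")}
F={}
for n in S:
    F[n]=faces(S[n],n)
    for f in F[n]: print(n,np.round(f,1).tolist())
def match(P):  # plane cast at z .052 -> order corners by angle
    c=P.mean(0); return np.argsort(np.arctan2(*(P-c)[:,[1,0]].T))
G={}
for n in S:
    L=[]
    for f in F[n]:
        P=plane(S[n],f,.052)
        L.append((P[:,1].mean(),f[match(P[:,:2])],P[match(P[:,:2])]))
    G[n]=sorted(L,key=lambda a:-a[0])
for a,b in zip(G["top"],G["scene"]):
    for k in(a,b):
        P=k[2]; print("ctr",np.round(P[:,:2].mean(0),4),"sides",np.round(np.linalg.norm(P-np.roll(P,-1,0),axis=1),3),"ang",np.round(np.degrees(np.arctan2(*(P[1]+P[0]-P[2]-P[3])[:2])),1),np.round(np.degrees(np.arctan2(*(P[0]+P[3]-P[1]-P[2])[:2])),1))
    T=tri(S["top"],a[1],S["scene"],b[1]); print(np.round(T,4).tolist(),T[:,2].mean())
# board: triangulate corners of fence inner/outer top from hand-seen pixels
top=np.array([[235.3,163.5],[340.6,157.6],[341.2,166.0],[244.2,172.6],[246.0,228.5],[238.5,229.5]])
T=plane(S["top"],top,.042); print(np.round(T,4).tolist())
sc=np.array([[209.5,256],[228,167.2],[235,168.3],[219.5,249.5]])  # fence outer +y, outer -y, inner -y, inner corner
print(np.round(tri(S["top"],top[:4],S["scene"],sc),4).tolist())
E
```

```text
scene [[236.9, 212.6], [253.1, 213.4], [250.6, 243.4], [238.9, 243.1]]
scene [[257.1, 174.6], [272.4, 177.1], [268.1, 201.4], [257.4, 200.4]]
top [[336.4, 185.1], [337.9, 209.4], [304.6, 212.6], [302.9, 187.6]]
top [[284.4, 175.1], [288.1, 197.1], [253.9, 202.4], [250.4, 179.9]]
ctr [ 0.5348 -0.2191] sides [0.056 0.086 0.058 0.087] ang 171.4 -99.6
ctr [ 0.5273 -0.2173] sides [0.043 0.087 0.03  0.086] ang 168.1 -98.3
[[0.5154, -0.2665, 0.0439, 0.002], [0.5633, -0.2572, 0.0516, 0.0115], [0.5444, -0.1722, 0.055, 0.0235], [0.5027, -0.1804, 0.0451, 0.0041]] 0.04890865899630305
ctr [ 0.5097 -0.3474] sides [0.061 0.084 0.063 0.083] ang 174.9 -93.6
ctr [ 0.5028 -0.3433] sides [0.043 0.082 0.029 0.078] ang 172.8 -91.6
[[0.4863, -0.3922, 0.0369, 0.0037], [0.5377, -0.3881, 0.0446, 0.0146], [0.5247, -0.3034, 0.0529, 0.0251], [0.4796, -0.3079, 0.0469, 0.009]] 0.04533249689877025
[[0.6003, -0.1319, 0.042], [0.6162, -0.3995, 0.042], [0.5946, -0.4009, 0.042], [0.577, -0.1548, 0.042], [0.4351, -0.1612, 0.042], [0.4325, -0.1425, 0.042]]
[[0.6008, -0.1313, 0.0365, 0.0013], [0.6165, -0.3997, 0.0402, 0.0002], [0.5961, -0.4013, 0.0377, 0.0014], [0.5793, -0.154, 0.0342, 0.0019]]
```

>>> step_arm(deltas=[[[0,0,0],[0,0,-1],-1],[[0,0,0],[0,0,-1],-1],[[0,0,0],[0,0,-1],-1],[[0,0,0],[0,0,-1],-1],[[0,0,0],[0,0,-1],-1],[[0,0,0],[0,0,-1],-1],[[0,0,0],[0,0,-1],-1],[[0,0,0.1165],[0,0,0],-1],[[0,0,0.1165],[0,0,0],-1],[[0,0,0.1165],[0,0,0],-1],[[0,0,0.1165],[0,0,0],-1],[[0,0,0.1165],[0,0,0],-1],[[0,0,0.1165],[0,0,0],-1],[[0,0,0.1165],[0,0,0],-1],[[0,0,0.1165],[0,0,0],-1],[[0,0,0.1165],[0,0,0],-1],[[0,0,0.1165],[0,0,0],-1]])

```text
t: 1.52
tool_pos: [0.1809, 0.5981, 0.4321]
tcp_rot: [2.164, 2.277, -0.001]
wrist_force: [-0.2, -0.1, 0.1]
opening: 0.0003
grip_force: 0.0
```

```bash
cat >> h.py <<'E'
from scipy.spatial.transform import Rotation as Rn
def st():
    from station import manip
    o=manip.get_obs(); R=Rn.from_rotvec(o["tcp_rot"]).as_matrix()
    print("t",o["t"],"p",np.round(o["tool_pos"],4),"x",np.round(R[:,0],3),"y",np.round(R[:,1],3),"z",np.round(R[:,2],3),"F",np.round(o["wrist_force"],1),"open",round(float(o["opening"]),3),"q",np.round(o["q"],2))
    return o,R
E
python3 - <<'E'
from h import *
st()
S={n:load(n+"0") for n in("scene","top")}
# hand-read top-face corners (-x-y, +x-y, +x+y, -x+y)
for t,s in (([[288.1,197.1],[284.4,174.6],[250.4,179.7],[255.5,202.8]],[[253.4,212.4],[230,212.8],[228.8,242.2],[253.2,242.8]]),
            ([[338,209],[336.4,184.6],[302.7,187.2],[304.6,211.6]],[[272.6,173.8],[251,172.8],[247.8,199.8],[270.8,201.6]])):
    T=tri(S["top"],np.array(t),S["scene"],np.array(s)); print(np.round(T,4).tolist(),np.round(T.mean(0),4))
E
```

```text
t 1.5167 p [0.1809 0.5981 0.4321] x [-0.051  0.999 -0.001] y [ 0.999  0.051 -0.   ] z [-0.    -0.001 -1.   ] F [-0.2 -0.1  0.1] open 0.0 q [-1.49  0.32  0.2   1.25 -0.06  1.57 -1.25]
[[0.5146, -0.2665, 0.0497, 0.0017], [0.5741, -0.2567, 0.0443, 0.0046], [0.5582, -0.1715, 0.0497, 0.0013], [0.4995, -0.1844, 0.0423, 0.0009]] [ 0.5366 -0.2198  0.0465  0.0021]
[[0.4854, -0.3907, 0.0559, 0.0039], [0.5467, -0.3878, 0.0485, 0.0016], [0.5389, -0.3032, 0.046, 0.0009], [0.4772, -0.3079, 0.048, 0.0007]] [ 0.5121 -0.3474  0.0496  0.0018]
```

>>> step_arm(deltas=[[[0,0,0],[-0.96,0.33,0],-1],[[0,0,0],[-0.96,0.33,0],-1],[[0,0,0],[-0.96,0.33,0],-1],[[0,0,0],[-0.96,0.33,0],-1],[[0,0,0],[-0.96,0.33,0],-1],[[0,0,0],[-0.96,0.33,0],-1],[[0,0,0],[-0.96,0.33,0],-1],[[0,0,0],[-0.96,0.33,0],-1],[[0,0,0],[-0.96,0.33,0],-1],[[0,0,0],[-0.96,0.33,0],-1],[[0,0,0],[-0.96,0.33,0],-1],[[0,0,0],[-0.96,0.33,0],-1],[[0,0,0],[-0.96,0.33,0],-1],[[0,0,0],[-0.96,0.33,0],-1],[[0,0,0],[-0.96,0.33,0],-1],[[0,0,0],[-0.96,0.33,0],-1],[[0,0,0],[-0.96,0.33,0],-1],[[0,0,0],[0,0,0],-1]])

```text
t: 3.02
tool_pos: [0.3786, 0.1133, 0.4329]
tcp_rot: [2.166, 2.275, 0.001]
wrist_force: [-0.5, -0.7, 0.1]
opening: 0.0005
grip_force: 0.0
```

>>> step_arm(deltas=[[[0,0,0],[-0.94,0.19,0],-1],[[0,0,0],[-0.94,0.19,0],-1],[[0,0,0],[-0.94,0.19,0],-1],[[0,0,0],[-0.94,0.19,0],-1],[[0,0,0],[-0.94,0.19,0],-1],[[0,0,0],[-0.94,0.19,0],-1],[[0,0,0],[-0.94,0.19,0],-1],[[0,0,0],[-0.94,0.19,0],-1],[[0,0,0],[-0.94,0.19,0],-1],[[0,0,0],[-0.94,0.19,0],-1],[[0,0,0],[-0.94,0.19,0],-1],[[0,0,0],[-0.94,0.19,0],-1],[[0,0,0],[0,0,0],-1]])

```text
t: 4.1
tool_pos: [0.4627, -0.2189, 0.4316]
tcp_rot: [2.169, 2.271, -0.011]
wrist_force: [-1.0, -1.3, 0.4]
opening: 0.0004
grip_force: 0.0
```

```bash
python3 -c "
from h import *
st()"
```

```text
t 4.1 p [ 0.4627 -0.2189  0.4316] x [-0.046  0.999 -0.006] y [ 0.999  0.046 -0.004] z [-0.004 -0.006 -1.   ] F [-1.  -1.3  0.4] open 0.0 q [-0.74  0.2   1.33  1.57 -0.19  1.53  0.64]
```

>>> step_arm(deltas=[[[0,0,0],[0,0,1],-1],[[0,0,0],[0,0,1],-1],[[0,0,0],[0,0,1],-1],[[0,0,0],[0,0,1],-1],[[0,0,0],[0,0,1],-1],[[0,0,0],[0,0,1],-1],[[0,0,0],[0,0,1],-1],[[0,0,0],[0,0,1],-1],[[0,0,0],[0,0,1],-1],[[0,0,0],[0,0,1],-1],[[0,0,0],[0,0,1],-1],[[0,0,0],[0,0,0],-1],[[0,0,0],[0,0,0],-1]])

```text
t: 5.18
tool_pos: [0.463, -0.2115, 0.1023]
tcp_rot: [-2.155, -2.282, 0.002]
wrist_force: [-0.3, -0.0, 1.0]
opening: 0.0005
grip_force: 0.0
```

```bash
python3 - <<'E'
from h import *
from station import manip
st()
for n in("scene","top"):
    s=manip.snapshot(n); np.savez(n+"1.npz",**s); cv2.imwrite(f"pics/{n}1.png",s["pixels"][:,:,::-1])
E
```

```text
t 5.1833 p [ 0.463  -0.2115  0.1023] x [-0.057  0.998  0.001] y [ 0.998  0.057 -0.003] z [-0.003  0.001 -1.   ] F [-0.3 -0.   1. ] open 0.0 q [-0.4   0.53  0.98  2.04 -0.58  0.88  0.97]
```

View pics/scene1.png

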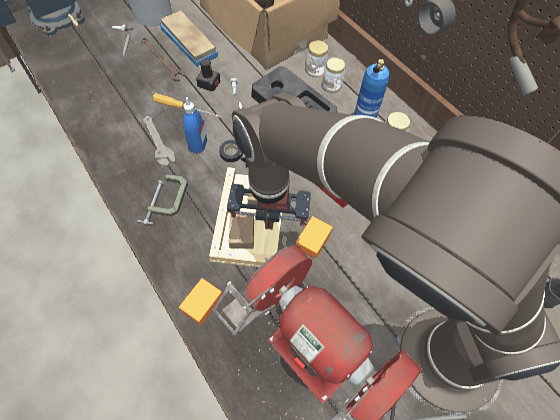

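The view shows the gripper over the board at about (268,205), clear of the grinder wheel at (280,280). The scene is undisturbed. I'll lower it beside the near piece and approach.

>>> step_arm(deltas=[[[0,0,0],[0,0,0.89],-1],[[0,0,0],[0,0,0.89],-1],[[0,0,0],[0,0,0.89],-1],[[0,0,0],[0,0,0],-1],[[0,0,0],[0,0.2,0],-1],[[0,0,0],[0,0.2,0],-1],[[0,0,0],[0,0.2,0],-1],[[0,0,0],[0,0.1,0],-1],[[0,0,0],[0,0.1,0],-1],[[0,0,0],[0,0,0],-1]])

```text
t: 6.12
tool_pos: [0.489, -0.211, 0.0233]
tcp_rot: [2.156, 2.284, 0.001]
wrist_force: [0.2, 0.3, 0.9]
opening: 0.0006
grip_force: 0.0
```

>>> step_arm(deltas=[[[0,0,0],[0,0.05,0],-1],[[0,0,0],[0,0.05,0],-1],[[0,0,0],[0,0.05,0],-1],[[0,0,0],[0,0.05,0],-1],[[0,0,0],[0,0.05,0],-1],[[0,0,0],[0,0.05,0],-1]])

```text
t: 6.62
tool_pos: [0.4966, -0.2105, 0.0225]
tcp_rot: [-2.157, -2.283, 0.0]
wrist_force: [-0.8, 0.0, 0.9]
opening: 0.0007
grip_force: 0.4
```

>>> step_arm(deltas=[[[0,0,0],[0,0.05,0],-1],[[0,0,0],[0,0.05,0],-1],[[0,0,0],[0,0.05,0],-1],[[0,0,0],[0,0.05,0],-1],[[0,0,0],[0,0.05,0],-1]])

```text
t: 7.03
tool_pos: [0.5043, -0.2102, 0.0226]
tcp_rot: [-2.157, -2.283, 0.0]
wrist_force: [-1.0, 0.4, -0.0]
opening: 0.0004
grip_force: 0.3
```

>>> step_arm(deltas=[[[0,0,0],[0,0.04,0],-1],[[0,0,0],[0,0.04,0],-1]])

```text
t: 7.2
tool_pos: [0.5068, -0.21, 0.0226]
tcp_rot: [-2.157, -2.284, -0.0]
wrist_force: [-0.7, 0.8, -0.4]
opening: 0.0003
grip_force: 0.2
```

>>> step_arm(deltas=[[[0,0,0],[0,0.04,0],-1],[[0,0,0],[0,0.04,0],-1]])

```text
t: 7.37
tool_pos: [0.5091, -0.2099, 0.0226]
tcp_rot: [-2.157, -2.284, 0.0]
wrist_force: [-0.6, 0.3, -0.3]
opening: 0.0001
grip_force: 0.2
```

>>> step_arm(deltas=[[[0,0,0],[0,0.04,0],-1],[[0,0,0],[0,0.04,0],-1]])

```text
t: 7.53
tool_pos: [0.5115, -0.2097, 0.0226]
tcp_rot: [-2.157, -2.284, 0.0]
wrist_force: [0.2, -1.1, -0.6]
opening: 0.0004
grip_force: 0.3
```

>>> step_arm(deltas=[[[0,0,0],[0,0.04,0],-1],[[0,0,0],[0,0.04,0],-1]])

```text
t: 7.7
tool_pos: [0.5128, -0.2102, 0.0226]
tcp_rot: [-2.157, -2.282, 0.002]
wrist_force: [-7.0, -1.6, 3.0]
opening: 0.0004
grip_force: 3.9
```

>>> step_arm(deltas=[[[0,0,0],[0,0.03,0],-1],[[0,0,0],[0,0.03,0],-1]])

```text
t: 7.87
tool_pos: [0.5128, -0.2102, 0.0225]
tcp_rot: [-2.157, -2.28, 0.004]
wrist_force: [-12.7, -0.6, 9.5]
opening: 0.0006
grip_force: 6.8
```

>>> step_arm(deltas=[[[0,0,0],[0,-0.2,0],-1],[[0,0,0],[0,-0.5,0],-1],[[0,0,0],[0,-0.5,-0.5],-1],[[0,0,0],[0,-1,-1],-1],[[0,0,0],[0,-1,-1],-1],[[0,0,0],[0,-1,-1],-1],[[0,0,0],[0,-0.5,0],-1],[[0,0,0],[0,0,0],-1]])

```text
t: 8.53
tool_pos: [0.3746, -0.2175, 0.127]
tcp_rot: [2.16, 2.281, 0.006]
wrist_force: [0.4, 0.9, -1.2]
opening: 0.0006
grip_force: 0.0
```

```bash
python3 - <<'E'
from h import *
from station import manip
st()
s=manip.snapshot("top"); np.savez("top2.npz",**s)
x0,y0,x1,y1=BOX["top"]; cv2.imwrite("pics/top2.png",cv2.resize(s["pixels"][y0:y1,x0:x1,::-1],None,fx=6,fy=6,interpolation=cv2.INTER_CUBIC))
E
```

```text
t 8.5333 p [ 0.3746 -0.2175  0.127 ] x [-0.054  0.999  0.002] y [0.999 0.054 0.003] z [ 0.003  0.003 -1.   ] F [ 0.4  0.9 -1.2] open 0.001 q [-0.49  0.36  1.12  2.2  -0.45  0.84  0.97]
```

View pics/top2.png

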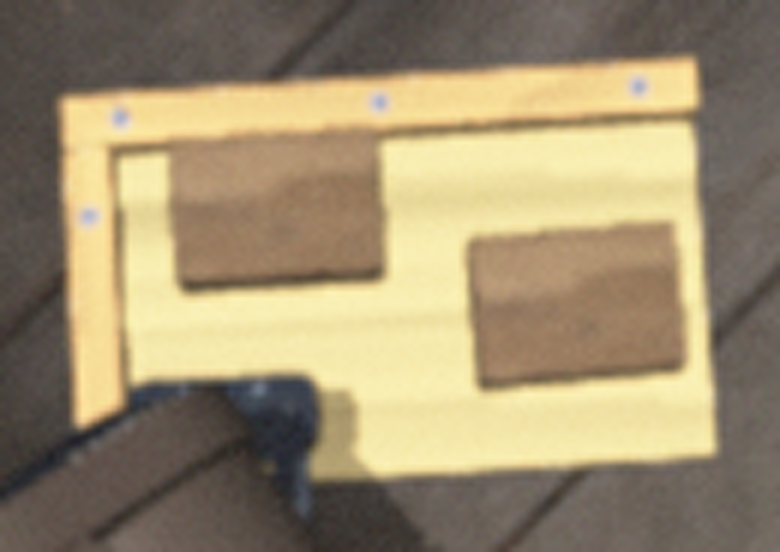

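The near piece now lies flush along the fence at crop (275,210), with about 20 mm left to the end stop. The gap to the far piece is about 36 mm (crop cols 382–468), enough for the shut fingers.

>>> step_arm(deltas=[[[0,0,0],[-0.44,0.96,0],-1],[[0,0,0],[-0.44,0.96,0],-1],[[0,0,0],[-0.44,0.96,0],-1],[[0,0,0],[-0.44,0.96,0],-1],[[0,0,0],[-0.44,0.96,0],-1],[[0,0,0],[-0.44,0.96,0],-1],[[0,0,0],[0,0,0],-1],[[0,0,0],[0,0,0],-1]])

```text
t: 9.25
tool_pos: [0.555, -0.2867, 0.1239]
tcp_rot: [-2.154, -2.285, 0.002]
wrist_force: [-0.0, -0.4, -0.8]
opening: 0.0005
grip_force: 0.0
```

```bash
python3 -c "
from h import *
st()"
```

```text
t 9.25 p [ 0.555  -0.2867  0.1239] x [-0.059  0.998 -0.   ] y [ 0.998  0.059 -0.002] z [-0.002 -0.    -1.   ] F [-0.  -0.4 -0.8] open 0.001 q [-0.21  0.68  0.93  1.74 -0.61  1.05  0.99]
```

>>> step_arm(deltas=[[[0,0,0],[0,0,0.55],-1],[[0,0,0],[0,0,0.55],-1],[[0,0,0],[0,0,0.55],-1],[[0,0,0],[0,0,0.55],-1],[[0,0,0],[0,0,0.58],-1],[[0,0,0],[0,0,0.58],-1],[[0,0,0],[0,0,0],-1]])

```text
t: 9.83
tool_pos: [0.5512, -0.2846, 0.0216]
tcp_rot: [-2.153, -2.28, 0.002]
wrist_force: [-0.7, 0.6, 0.2]
opening: 0.0006
grip_force: 0.0
```

>>> step_arm(deltas=[[[0,0,0],[0.1,0,0],-1],[[0,0,0],[0.1,0,0],-1],[[0,0,0],[0.08,0,0],-1],[[0,0,0],[0.08,0,0],-1],[[0,0,0],[0.08,0,0],-1],[[0,0,0],[0.08,0,0],-1],[[0,0,0],[0.08,0,0],-1]])

```text
t: 10.42
tool_pos: [0.5526, -0.2688, 0.0257]
tcp_rot: [2.157, 2.283, 0.0]
wrist_force: [0.7, -1.5, 0.4]
opening: 0.0004
grip_force: 0.6
```

>>> step_arm(deltas=[[[0,0,0],[0.06,0,0.03],-1],[[0,0,0],[0.06,0,0.03],-1],[[0,0,0],[0.06,0,0.03],-1],[[0,0,0],[0.06,0,0],-1],[[0,0,0],[0.05,0,0],-1]])

```text
t: 10.83
tool_pos: [0.5518, -0.2596, 0.0223]
tcp_rot: [-2.157, -2.283, -0.0]
wrist_force: [0.1, -0.3, -0.1]
opening: 0.0003
grip_force: 0.2
```

>>> step_arm(deltas=[[[0,0,0],[0.04,0,0],-1],[[0,0,0],[0.04,0,0],-1],[[0,0,0],[0.04,0,0],-1]])

```text
t: 11.08
tool_pos: [0.5516, -0.2562, 0.0224]
tcp_rot: [-2.157, -2.283, 0.0]
wrist_force: [-0.3, -0.3, -0.7]
opening: 0.0008
grip_force: 0.2
```

>>> step_arm(deltas=[[[0,0,0],[0.04,0,0],-1],[[0,0,0],[0.04,0,0],-1]])

```text
t: 11.25
tool_pos: [0.5516, -0.2539, 0.0225]
tcp_rot: [-2.157, -2.284, 0.0]
wrist_force: [-0.2, -1.2, -0.8]
opening: 0.0005
grip_force: 0.2
```

>>> step_arm(deltas=[[[0,0,0],[0.04,0,0],-1],[[0,0,0],[0.04,0,0],-1]])

```text
t: 11.42
tool_pos: [0.5517, -0.2522, 0.0227]
tcp_rot: [2.157, 2.283, -0.001]
wrist_force: [1.8, -4.2, -0.2]
opening: 0.0003
grip_force: 2.1
```

>>> step_arm(deltas=[[[0,0,0],[0.04,0,0],-1],[[0,0,0],[0.03,0,0],-1],[[0,0,0],[0,0,0],-1]])

```text
t: 11.67
tool_pos: [0.552, -0.2521, 0.0232]
tcp_rot: [2.156, 2.279, -0.003]
wrist_force: [2.5, -7.6, -1.7]
opening: 0.0008
grip_force: 3.5
```

>>> step_arm(deltas=[[[0,0,0],[-0.2,0,0],-1],[[0,0,0],[-0.2,0,0],-1],[[0,0,0],[0,0,-0.9],-1],[[0,0,0],[0,0,-0.9],-1],[[0,0,0],[0,0,-0.9],-1],[[0,0,0],[0,0,0],-1],[[0,0,0],[-0.6,-0.875,0],-1],[[0,0,0],[-0.6,-0.875,0],-1],[[0,0,0],[-0.6,-0.875,0],-1],[[0,0,0],[-0.6,-0.875,0],-1],[[0,0,0],[0,0,0],-1],[[0,0,0],[0,0,0],-1]])

```text
t: 12.67
tool_pos: [0.4496, -0.3406, 0.1035]
tcp_rot: [-2.162, -2.279, -0.001]
wrist_force: [-0.1, -0.2, -0.8]
opening: 0.0003
grip_force: 0.0
```

```bash
python3 -c "
from h import *
st()"
```

```text
t 12.6667 p [ 0.4496 -0.3406  0.1035] x [-0.053  0.999  0.001] y [ 0.999  0.053 -0.   ] z [-0.     0.001 -1.   ] F [-0.1 -0.2 -0.8] open 0.0 q [-0.1   0.61  0.93  1.91 -0.6   0.94  1.18]
```

>>> step_arm(deltas=[[[0,0,0],[-0.2,0,0.9],-1],[[0,0,0],[0,0,0.9],-1],[[0,0,0],[0,0,0.9],-1],[[0,0,0],[0,0,0],-1],[[0,0,0],[0,0.2,0],-1],[[0,0,0],[0,0.2,0],-1],[[0,0,0],[0,0.1,0],-1],[[0,0,0],[0,0.08,0],-1],[[0,0,0],[0,0.08,0],-1],[[0,0,0],[0,0.08,0],-1],[[0,0,0],[0,0.08,0],-1],[[0,0,0],[0,0.08,0],-1],[[0,0,0],[0,0.08,0],-1],[[0,0,0],[0,0.08,0],-1],[[0,0,0],[0,0.08,0],-1]])

```text
t: 13.92
tool_pos: [0.4858, -0.3436, 0.0225]
tcp_rot: [-2.158, -2.283, 0.0]
wrist_force: [-1.9, 0.4, 2.6]
opening: 0.0004
grip_force: 1.1
```

>>> step_arm(deltas=[[[0,0,0],[0,0.08,0],-1],[[0,0,0],[0,0.08,0],-1],[[0,0,0],[0,0.08,0],-1],[[0,0,0],[0,0.08,0],-1],[[0,0,0],[0,0.08,0],-1],[[0,0,0],[0,0.08,0],-1],[[0,0,0],[0,0.08,0],-1]])

```text
t: 14.5
tool_pos: [0.5028, -0.3425, 0.0225]
tcp_rot: [-2.157, -2.284, 0.0]
wrist_force: [-1.6, -0.3, 1.6]
opening: 0.0006
grip_force: 1.1
```

>>> step_arm(deltas=[[[0,0,0],[0,0.08,0],-1],[[0,0,0],[0,0.08,0],-1],[[0,0,0],[0,0.08,0],-1],[[0,0,0],[0,0.06,0],-1],[[0,0,0],[0,0.04,0],-1]])

```text
t: 14.92
tool_pos: [0.513, -0.3418, 0.0225]
tcp_rot: [-2.157, -2.284, -0.0]
wrist_force: [-1.5, 0.6, 2.5]
opening: 0.0009
grip_force: 1.1
```

>>> step_arm(deltas=[[[0,0,0],[0,0.04,0],-1],[[0,0,0],[0,0.04,0],-1],[[0,0,0],[0,0.04,0],-1]])

```text
t: 15.17
tool_pos: [0.5164, -0.3417, 0.0225]
tcp_rot: [-2.157, -2.283, 0.0]
wrist_force: [-1.6, -0.6, 2.4]
opening: 0.0008
grip_force: 1.0
```

>>> step_arm(deltas=[[[0,0,0],[0,0.04,0],-1],[[0,0,0],[0,0.04,0],-1]])

```text
t: 15.33
tool_pos: [0.5188, -0.3415, 0.0225]
tcp_rot: [-2.157, -2.283, 0.0]
wrist_force: [-1.3, 0.7, 1.9]
opening: 0.0002
grip_force: 1.0
```

>>> step_arm(deltas=[[[0,0,0],[0,0.04,0],-1],[[0,0,0],[0,0.04,0],-1]])

```text
t: 15.5
tool_pos: [0.5209, -0.3416, 0.0225]
tcp_rot: [-2.157, -2.283, 0.001]
wrist_force: [-4.9, -1.3, 3.3]
opening: 0.0004
grip_force: 2.6
```

>>> step_arm(deltas=[[[0,0,0],[0,0.04,0],-1],[[0,0,0],[0,0.03,0],-1]])

```text
t: 15.67
tool_pos: [0.5215, -0.3426, 0.0225]
tcp_rot: [-2.158, -2.282, 0.004]
wrist_force: [-9.2, -2.1, 3.7]
opening: 0.0004
grip_force: 4.5
```

>>> step_arm(deltas=[[[0,0,0],[0,0.04,0],-1],[[0,0,0],[0,0,0],-1],[[0,0,0],[0,-0.2,0],-1],[[0,0,0],[0,-0.3,0],-1],[[0,0,0],[0,0,-0.9],-1],[[0,0,0],[0,0,-0.9],-1],[[0,0,0],[0,0,-0.9],-1],[[0,0,0],[-0.74,0,0],-1],[[0,0,0],[-0.74,0.4,0],-1],[[0,0,0],[-0.74,0.6,0],-1],[[0,0,0],[-0.74,0.8,0],-1],[[0,0,0],[0,0,0],-1],[[0,0,0],[0,0,0],-1]])

```text
t: 16.75
tool_pos: [0.5687, -0.4282, 0.1027]
tcp_rot: [-2.157, -2.284, 0.0]
wrist_force: [0.3, 0.3, -0.5]
opening: 0.0005
grip_force: 0.0
```

```bash
python3 -c "
from h import *
st()"
```

```text
t 16.75 p [ 0.5687 -0.4282  0.1027] x [-0.057  0.998  0.   ] y [ 0.998  0.057 -0.   ] z [-0.  0. -1.] F [ 0.3  0.3 -0.5] open 0.0 q [ 0.08  0.82  0.86  1.51 -0.66  1.12  1.13]
```

>>> step_arm(deltas=[[[0,0,0],[0,-0.2,0.6],-1],[[0,0,0],[0,0,0.6],-1],[[0,0,0],[0,0,0.6],-1],[[0,0,0],[0,0,0.87],-1],[[0,0,0],[0,0,0],-1],[[0,0,0],[0.2,0,0],-1],[[0,0,0],[0.2,0,0],-1],[[0,0,0],[0.1,0,0],-1],[[0,0,0],[0.08,0,0],-1],[[0,0,0],[0.08,0,0],-1],[[0,0,0],[0.08,0,0],-1],[[0,0,0],[0.08,0,0],-1],[[0,0,0],[0.08,0,0],-1],[[0,0,0],[0.08,0,0],-1]])

```text
t: 17.92
tool_pos: [0.5606, -0.3993, 0.0237]
tcp_rot: [2.157, 2.283, -0.001]
wrist_force: [-0.6, -1.8, 1.4]
opening: 0.0007
grip_force: 1.0
```

>>> step_arm(deltas=[[[0,0,0],[0.08,0,0],-1],[[0,0,0],[0.08,0,0],-1],[[0,0,0],[0.08,0,0],-1],[[0,0,0],[0.08,0,0],-1],[[0,0,0],[0.08,0,0],-1],[[0,0,0],[0.08,0,0],-1],[[0,0,0],[0.08,0,0],-1],[[0,0,0],[0.08,0,0],-1],[[0,0,0],[0.08,0,0],-1],[[0,0,0],[0.08,0,0],-1]])

```text
t: 18.75
tool_pos: [0.5594, -0.3744, 0.0234]
tcp_rot: [-2.157, -2.284, -0.0]
wrist_force: [-0.7, -2.6, 0.5]
opening: 0.0008
grip_force: 1.0
```

Contact with the far piece. Another 30 mm or so to go, slowing near the joint.

>>> step_arm(deltas=[[[0,0,0],[0.08,0,0],-1],[[0,0,0],[0.08,0,0],-1],[[0,0,0],[0.08,0,0],-1],[[0,0,0],[0.08,0,0],-1],[[0,0,0],[0.08,0,0],-1],[[0,0,0],[0.08,0,0],-1],[[0,0,0],[0.08,0,0],-1],[[0,0,0],[0.08,0,0],-1],[[0,0,0],[0.06,0,0],-1],[[0,0,0],[0.04,0,0],-1]])

```text
t: 19.58
tool_pos: [0.558, -0.3522, 0.0233]
tcp_rot: [-2.157, -2.283, 0.0]
wrist_force: [-0.7, -2.4, 1.6]
opening: 0.0004
grip_force: 1.0
```

>>> step_arm(deltas=[[[0,0,0],[0.04,0,0],-1],[[0,0,0],[0.04,0,0],-1],[[0,0,0],[0.04,0,0],-1]])

```text
t: 19.83
tool_pos: [0.5578, -0.3489, 0.0233]
tcp_rot: [-2.157, -2.283, 0.0]
wrist_force: [-1.0, -1.5, 0.7]
opening: 0.0006
grip_force: 1.1
```

>>> step_arm(deltas=[[[0,0,0],[0.04,0,0],-1],[[0,0,0],[0.04,0,0],-1]])

```text
t: 20.0
tool_pos: [0.5576, -0.3465, 0.0233]
tcp_rot: [-2.157, -2.283, 0.0]
wrist_force: [-1.7, -2.0, 0.2]
opening: 0.0003
grip_force: 1.1
```

>>> step_arm(deltas=[[[0,0,0],[0.04,0,0],-1],[[0,0,0],[0.04,0,0],-1]])

```text
t: 20.17
tool_pos: [0.5574, -0.3441, 0.0233]
tcp_rot: [-2.157, -2.283, 0.0]
wrist_force: [-1.8, -1.6, 1.0]
opening: 0.0005
grip_force: 1.1
```

>>> step_arm(deltas=[[[0,0,0],[0.04,0,0],-1],[[0,0,0],[0.04,0,0],-1]])

```text
t: 20.33
tool_pos: [0.5575, -0.3415, 0.0233]
tcp_rot: [-2.157, -2.283, -0.0]
wrist_force: [-1.6, -1.7, 0.1]
opening: 0.0004
grip_force: 0.9
```

>>> step_arm(deltas=[[[0,0,0],[0.04,0,0],-1],[[0,0,0],[0.04,0,0],-1]])

```text
t: 20.5
tool_pos: [0.5574, -0.3399, 0.0235]
tcp_rot: [2.157, 2.283, -0.001]
wrist_force: [0.1, -6.2, -2.1]
opening: 0.0002
grip_force: 3.2
```

>>> step_arm(deltas=[[[0,0,0],[0.04,0,0],-1],[[0,0,0],[0.03,0,0],-1]])

```text
t: 20.67
tool_pos: [0.5574, -0.3399, 0.024]
tcp_rot: [2.156, 2.28, -0.004]
wrist_force: [-0.2, -10.2, -2.6]
opening: 0.0006
grip_force: 5.2
```

The far piece stopped at y = −0.340, exactly 88 mm short of the near piece's contact, so the row is closed. I'll re-seat both pieces sideways against the fence, then do the final press.

>>> step_arm(deltas=[[[0,0,0],[-0.2,0,0],-1],[[0,0,0],[-0.2,0,0],-1],[[0,0,0],[0,0,-0.9],-1],[[0,0,0],[0,0,-0.9],-1],[[0,0,0],[0,0,-0.9],-1],[[0,0,0],[0.75,-0.75,0],-1],[[0,0,0],[0.75,-0.75,0],-1],[[0,0,0],[0.75,-0.75,0],-1],[[0,0,0],[0,0,0],-1],[[0,0,0],[0,0,0],-1]])

```text
t: 21.5
tool_pos: [0.4865, -0.284, 0.1046]
tcp_rot: [-2.155, -2.284, -0.003]
wrist_force: [0.4, 0.2, 0.4]
opening: 0.0002
grip_force: 0.0
```

```bash
python3 -c "
from h import *
st()"
```

```text
t 21.5 p [ 0.4865 -0.284   0.1046] x [-0.058  0.998  0.003] y [0.998 0.058 0.   ] z [ 0.     0.003 -1.   ] F [0.4 0.2 0.4] open 0.0 q [-0.22  0.61  0.94  1.91 -0.61  0.94  1.07]
```

>>> step_arm(deltas=[[[0,0,0],[0,0,0.91],-1],[[0,0,0],[0,0,0.91],-1],[[0,0,0],[0,0,0.91],-1],[[0,0,0],[0,0,0],-1],[[0,0,0],[0,0.2,0],-1],[[0,0,0],[0,0.2,0],-1],[[0,0,0],[0,0.2,0],-1],[[0,0,0],[0,0.1,0],-1],[[0,0,0],[0,0.08,0],-1],[[0,0,0],[0,0.06,0],-1]])

```text
t: 22.33
tool_pos: [0.5128, -0.2842, 0.0232]
tcp_rot: [2.156, 2.284, 0.001]
wrist_force: [0.1, -0.6, -0.1]
opening: 0.0003
grip_force: 0.0
```

>>> step_arm(deltas=[[[0,0,0],[0,0.04,0],-1],[[0,0,0],[0,0.04,0],-1],[[0,0,0],[0,0.04,0],-1]])

```text
t: 22.58
tool_pos: [0.5154, -0.284, 0.0226]
tcp_rot: [-2.157, -2.283, -0.0]
wrist_force: [0.2, -0.1, 0.8]
opening: 0.0004
grip_force: 0.0
```

>>> step_arm(deltas=[[[0,0,0],[0,0.04,0],-1],[[0,0,0],[0,0.03,0],-1]])

```text
t: 22.75
tool_pos: [0.5175, -0.2839, 0.0225]
tcp_rot: [-2.157, -2.283, 0.0]
wrist_force: [-1.0, -0.4, 1.8]
opening: -0.0001
grip_force: 0.9
```

>>> step_arm(deltas=[[[0,0,0],[0,0.04,0],-1],[[0,0,0],[0,0.03,0],-1]])

```text
t: 22.92
tool_pos: [0.5177, -0.2839, 0.0224]
tcp_rot: [-2.156, -2.28, 0.002]
wrist_force: [-9.3, 0.2, 6.6]
opening: 0.0003
grip_force: 4.9
```

>>> step_arm(deltas=[[[0,0,0],[0,0.03,0],-1],[[0,0,0],[0,0.02,0],-1]])

```text
t: 23.08
tool_pos: [0.5177, -0.2839, 0.0224]
tcp_rot: [-2.156, -2.278, 0.003]
wrist_force: [-12.9, 2.1, 9.8]
opening: 0.0005
grip_force: 7.0
```

>>> step_arm(deltas=[[[0,0,0],[0,-0.3,0],-1],[[0,0,0],[0,-0.3,0],-1],[[0,0,0],[0.5,0,0],-1],[[0,0,0],[0.8,0,0],-1],[[0,0,0],[0.8,0,0],-1],[[0,0,0],[0.5,0,0],-1],[[0,0,0],[0,0,0],-1],[[0,0,0],[0,0.1,0],-1],[[0,0,0],[0,0.1,0],-1],[[0,0,0],[0,0.1,0],-1]])

```text
t: 23.92
tool_pos: [0.5081, -0.2078, 0.0228]
tcp_rot: [2.158, 2.282, -0.0]
wrist_force: [0.5, 0.2, -0.6]
opening: 0.0004
grip_force: 0.0
```

>>> step_arm(deltas=[[[0,0,0],[0,0.05,0],-1],[[0,0,0],[0,0.05,0],-1]])

```text
t: 24.08
tool_pos: [0.5109, -0.2072, 0.0225]
tcp_rot: [2.158, 2.282, -0.001]
wrist_force: [0.4, 0.0, 0.3]
opening: 0.0005
grip_force: 0.0
```

>>> step_arm(deltas=[[[0,0,0],[0,0.04,0],-1],[[0,0,0],[0,0.03,0],-1]])

```text
t: 24.25
tool_pos: [0.5125, -0.2066, 0.0224]
tcp_rot: [-2.158, -2.283, 0.001]
wrist_force: [-3.2, -1.5, 1.6]
opening: 0.0003
grip_force: 1.8
```

>>> step_arm(deltas=[[[0,0,0],[0,0.04,0],-1],[[0,0,0],[0,0.03,0],-1],[[0,0,0],[0,0,0],-1]])

```text
t: 24.5
tool_pos: [0.5125, -0.2066, 0.0224]
tcp_rot: [-2.157, -2.28, 0.003]
wrist_force: [-7.6, -1.5, 5.1]
opening: 0.0002
grip_force: 4.2
```

>>> step_arm(deltas=[[[0,0,0],[0,-0.3,0],-1],[[0,0,0],[0,-0.3,0],-1],[[0,0,0],[0,0,-0.9],-1],[[0,0,0],[0,0,-0.9],-1],[[0,0,0],[0,0,-0.9],-1],[[0,0,0],[-0.9,0.29,0],-1],[[0,0,0],[-0.9,0.29,0],-1],[[0,0,0],[-0.9,0.29,0],-1],[[0,0,0],[-0.9,0.29,0],-1],[[0,0,0],[-0.9,0.29,0],-1],[[0,0,0],[-0.9,0.29,0],-1],[[0,0,0],[0,0,0],-1],[[0,0,0],[0,0,0],-1]])

```text
t: 25.58
tool_pos: [0.5573, -0.3675, 0.1032]
tcp_rot: [2.16, 2.281, -0.001]
wrist_force: [-0.2, 1.2, 0.2]
opening: 0.0004
grip_force: 0.0
```

```bash
python3 - <<'E'
from h import *
from station import manip
st()
E
```

```text
t 25.5833 p [ 0.5573 -0.3675  0.1032] x [-0.054  0.999 -0.   ] y [ 0.999  0.054 -0.   ] z [-0. -0. -1.] F [-0.2  1.2  0.2] open 0.0 q [-0.04  0.76  0.89  1.64 -0.65  1.06  1.09]
```

>>> step_arm(deltas=[[[0,0,0],[0,0,0.89],-1],[[0,0,0],[0,0,0.89],-1],[[0,0,0],[0,0,0.89],-1],[[0,0,0],[0,0,0],-1],[[0,0,0],[0.2,0,0],-1],[[0,0,0],[0.2,0,0],-1],[[0,0,0],[0.2,0,0],-1],[[0,0,0],[0.1,0,0],-1],[[0,0,0],[0.1,0,0],-1],[[0,0,0],[0,0,0],-1]])

```text
t: 26.42
tool_pos: [0.5576, -0.3408, 0.0242]
tcp_rot: [2.156, 2.285, 0.002]
wrist_force: [0.2, 0.0, 0.4]
opening: 0.0007
grip_force: 0.0
```

>>> step_arm(deltas=[[[0,0,0],[0.04,0,0],-1],[[0,0,0],[0.04,0,0],-1],[[0,0,0],[0.04,0,0],-1],[[0,0,0],[0.03,0,0],-1]])

```text
t: 26.75
tool_pos: [0.5567, -0.34, 0.024]
tcp_rot: [2.156, 2.28, -0.004]
wrist_force: [1.8, -7.9, -1.2]
opening: 0.0003
grip_force: 4.1
```

>>> step_arm(deltas=[[[0,0,0],[0.04,0,0],-1],[[0,0,0],[0.03,0,0],-1]])

```text
t: 26.92
tool_pos: [0.5566, -0.34, 0.0245]
tcp_rot: [2.155, 2.276, -0.006]
wrist_force: [1.7, -11.3, -1.1]
opening: 0.0004
grip_force: 6.3
```

Raise it to about 15 N, then hold for about a second.

>>> step_arm(deltas=[[[0,0,0],[0.03,0,0],-1],[[0,0,0],[0.03,0,0],-1],[[0,0,0],[0,0,0],-1],[[0,0,0],[0,0,0],-1],[[0,0,0],[0,0,0],-1],[[0,0,0],[0,0,0],-1],[[0,0,0],[0,0,0],-1]])

```text
t: 27.5
tool_pos: [0.5564, -0.34, 0.025]
tcp_rot: [2.155, 2.273, -0.008]
wrist_force: [1.9, -14.8, -1.1]
opening: 0.0003
grip_force: 7.3
```

>>> step_arm(deltas=[[[0,0,0],[0,0,0],-1],[[0,0,0],[0,0,0],-1],[[0,0,0],[0,0,0],-1],[[0,0,0],[0,0,0],-1],[[0,0,0],[0,0,0],-1],[[0,0,0],[0,0,0],-1]])

```text
t: 28.0
tool_pos: [0.5564, -0.34, 0.025]
tcp_rot: [2.155, 2.273, -0.008]
wrist_force: [2.5, -14.7, -1.6]
opening: 0.0005
grip_force: 7.3
```

Held at about 14.8 N for over a second. Now I'll release straight back, lift away and look.

>>> step_arm(deltas=[[[0,0,0],[-0.2,0,0],-1],[[0,0,0],[-0.3,0,0],-1],[[0,0,0],[-0.3,0,0],-1],[[0,0,0],[-0.3,0,-0.3],-1],[[0,0,0],[0,0,-0.9],-1],[[0,0,0],[0,0,-0.9],-1],[[0,0,0],[0,0,-0.9],-1],[[0,0,0],[-0.6,-0.8,-0.5],-1],[[0,0,0],[-0.6,-0.8,-0.5],-1],[[0,0,0],[-0.6,-0.8,-0.5],-1],[[0,0,0],[-0.6,-0.8,0],-1],[[0,0,0],[-0.6,-0.8,0],-1],[[0,0,0],[-0.6,-0.8,0],-1],[[0,0,0],[0,0,0],-1],[[0,0,0],[0,0,0],-1]])

```text
t: 29.25
tool_pos: [0.4183, -0.4844, 0.1594]
tcp_rot: [2.163, 2.278, -0.0]
wrist_force: [1.1, -0.4, 0.9]
opening: 0.0004
grip_force: 0.0
```

```bash
python3 - <<'E'
from h import *
from station import manip
st()
s=manip.snapshot("top"); t=manip.snapshot("scene")
x0,y0,x1,y1=BOX["top"]; a=cv2.resize(s["pixels"][y0:y1,x0:x1,::-1],None,fx=6,fy=6,interpolation=cv2.INTER_CUBIC)
cv2.imwrite("pics/top3.png",a)
b=cv2.resize(t["pixels"][155:275,195:305,::-1],None,fx=3,fy=3,interpolation=cv2.INTER_CUBIC)
c=s["pixels"][:,:,::-1][140:320,180:440]
h=max(b.shape[0],c.shape[0]); z=np.zeros((h,b.shape[1]+c.shape[1],3),np.uint8); z[:b.shape[0],:b.shape[1]]=b; z[:c.shape[0],b.shape[1]:]=c
cv2.imwrite("pics/end3.png",z)
E
```

```text
t 29.25 p [ 0.4183 -0.4844  0.1594] x [-0.052  0.999 -0.   ] y [0.999 0.052 0.   ] z [ 0. -0. -1.] F [ 1.1 -0.4  0.9] open 0.0 q [ 0.18  0.65  0.93  1.67 -0.58  1.12  1.33]
```

View pics/top3.png

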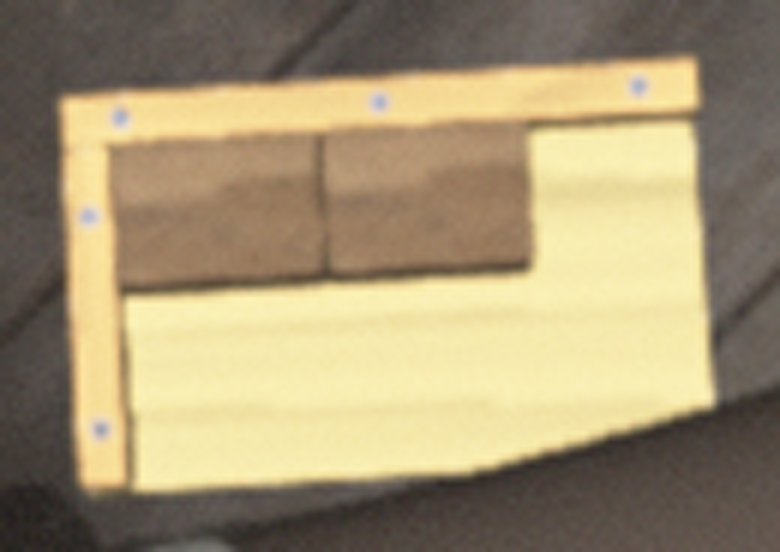

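View pics/end3.png

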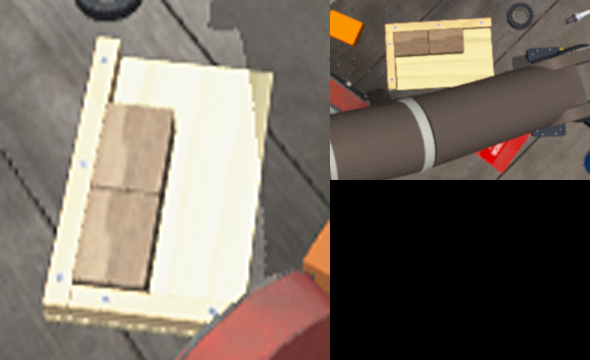

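Both views show the row closed in the corner. The near piece sits against the stop at crop col 112. The joint is a thin, even line at crop col 322, and both pieces lie flush along the fence. The robot touches nothing, so I'm handing in.

```bash
python3 -c "
from station import manip
print(manip.finish_job())"
```

```text
the job is handed in; nothing more can be done
None
```

I handed the job in at about 29 s of the 64 s allowed: near_piece is in the corner against the end stop and fence, far_piece is along the fence butted to it, the row was pressed at about 15 N for just over half a second, and the arm ended clear of everything.

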